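Hang the vial bin on the louvre stand

TASK

Hang the open blue bin, with its three vials in it, on the stand's rail so that the lip at its back drops in behind the upright blue tongue, near the middle of the rail. The rail is clamped at a different height each time, so feel for it: let the bin down gently, without pressing hard, until the rail carries it before you let go. Keep it upright and the vials in it, and leave the yellow bin, timer, sticker roll and marker where they are.

Things in the scene. Friction and masses are not known exactly. Their poses are not given: they have to be found in the camera images.
- blue_bin: open blue plastic bin with three vials in it, outer 120 (x) x 60 (y) x 50 (z) mm, walls 3 mm, front wall (-x) 38 mm high; 0.15 to 0.3 kg in all. Origin at the centre of its underside, z up, +x to its back, where a flange (underside 50, top 54 mm above the origin) carries the lip. Grasp across the 60 mm by the two long side walls, near the middle
- bin_lip (a point): middle of the lower edge of the blue bin's lip: in the bin's frame x = +70, y = 0, z = +36 mm. The lip hangs from the rear flange, is 4 mm thick (x = 68 to 72) and 56 mm wide; between it and the bin's back wall (x = 60) is a slot 8 mm wide, open below, for the tongue
- stand: grey stand fixed to the desk, front faces -x; origin on the desk under the middle of the front face (x = 0) of its upright rail panel, y along the panel (210 mm wide), z up. Base plate 8 mm thick, x = -85 to 45, y = -120 to 120 mm; two uprights behind the panel, 243 mm high. Hung right, the bin's axes run as the stand's, its origin is at x = -76 to -72 mm and it leans up to 6 degrees nose down
- tongue_foot (a point): point on the desk (z = 0) straight under the rail's blue tongue, an upright plate 160 mm long, 4 mm thick (x = -12 to -8 in the stand's frame) with a free upper edge; gap behind it 8 mm wide, 23 deep. Edge height 120 to 155 mm, differs each time, not reported; rail rigid. Panel rises 45 above the edge, tongue plate reaches 55 below. Seated, the bin's underside is 50 below the edge
- yellow_bin: the same kind of bin in yellow, holding a small carton; stays where it is. Origin at the centre of its underside.
- vial_a: small glass vial in the blue bin, 16 mm diameter, 38 mm high, origin at the centre of its foot
- vial_b: second small vial in the blue bin, 16 mm diameter, 38 mm high, origin at the centre of its foot
- vial_c: third small vial in the blue bin, 16 mm diameter, 36 mm high, origin at the centre of its foot
- bench_timer: white timer lying on the desk, 66 x 66 x 17 mm, origin at the centre of its underside; bystander
- sticker_roll: yellow roll of stickers lying on the desk, 67 mm diameter, 25 mm high, origin at the centre of its underside; bystander
- marker: black and white marker pen lying on the desk, 131 mm long (y), 14 mm thick, origin at the centre of its underside; bystander

How it is judged:
By the outcome, as a careful person would: the job done as asked, in the order asked, and still so for the second after the job is handed in, with the robot touching nothing.
It also fails if it takes over 48 s, if anything falls off the work surface, if the arm or the gripper's body presses on something with over 40 N, if the wrist force passes 120 N, or if a joint passes its speed limit or range.

ROBOT

A 6-joint arm with a two-finger parallel gripper is mounted at the origin on a cart in front of the work surface, level with it; the furniture and walls round the work are solid. World frame = base frame: x ahead of the robot, y to its left, z up, the work surface at z = 0. Lengths are in mm, angles in degrees, forces in N, time in s.
With the tool pointing down it reaches from about 350 to 950 mm from the base axis. Payload 17.4 kg.
Tool frame: the origin (TCP) lies at the very end of the fingers, on their centre line; the grasp point (between the pads) lies 19 mm behind it; z points along the fingers, y is the line along which they close (so a half turn about z gives the same grasp; the last joint's range is limited). The gripper opens to 93 mm and grips with 3 to 60 N. Pads are 15 mm wide; open, the fingers measure 128 mm over their backs; the gripper's body (75 mm by 188 mm) begins 65 mm behind the grasp point.
Start: joints at [-72.926, 6.646, 82.598, -0, 90.757, -2.166], TCP at [222.42, -637.308, 190.646] pointing down, gripper open.
Joint ranges: [-162.19, 162.19], [-47.58, 125.68], [4.15, 143.07], [-65.23, 245.23], [0.69, 171.88], [-170.13, 170.13]. Speed limits (degrees/s): [108.29, 108.29, 127.2, 180, 180, 180].

INTERFACE

Orientations are given as a 3x3 rotation matrix whose columns are the frame's x, y, z axes.
In Python, from bench import read_state, read_camera, camera_info, sign_off, regions_of gives the robot as it stands.
- The arm moves only by the shell command python3 -m crank 'ROWS' [FORCE]. ROWS is a JSON object of lists of equal length, an entry for each row: "linear": the shift along the tool's x, y, z each as a share of 4 cm, from -1 to 1, a list of three; "turn": the turn, a rotation vector about the tool's x, y, z each as a share of 4 degrees, from -1 to 1, a list of three; "fingers": the opening, from 0 (shut) to 1 (fully open). A call has 1 to 8 rows; each row shifts and turns the commanded pose from where the row before left it, along the tool's axes as they then stand; what a row does not reach is not made up. A row lasts 1/12 s, in which the tool goes at most 41.7 mm and 7.16 degrees, less where a joint would pass 70% of its speed; a pose out of reach is approached as far as the arm can. A call with a number of a shift or a turn outside -1 to 1 is refused whole. A call with a gripper value outside its range is refused whole. The fingers move at their own pace and stop on an object; FORCE is the grip in N (left out, the last holds). Time passes only in rows, so rows that do not move let the fingers close. It gives the time, the measured TCP pose, the force, the opening and the grip force at its end, in the units of the state.
- read_state(): the state, without advancing time (a new reading comes with each control period).
- read_camera(name): name is "side" or "top" or "wrist"; returns (picture, depth): 400x640x3 uint8, red, green, blue; 400x640 float32, mm along the optical axis (not along the pixel's ray), 0 where there is no reading.
- camera_info(name): a dict with "camera_matrix" (3x3 intrinsics, pixels), "xyz" and "rotation" of the camera in the world. Camera axes: x right, y up, looking along -z (the intrinsics and any distortion apply to the point x, -y, -z); pixel columns grow to the right and rows downward; lengths in mm; the calibration is good to about 2 mm. A picture is of the moment at which its call begins: read the wrist's pose just before it. camera_info takes no time and is no camera call; for the wrist camera it gives the pose at the moment of the call.
- sign_off(): hands the job in; it is judged then, once.
Trained networks look in the newest picture that a camera, given by its name, has taken for a name from the list of things; names that differ only in an ending like _2 or _b are one class to them, and where a whole thing is asked for, a point or a joint stands for the part that bears it (a point fixed in the world has none). Each returns a list of dicts, best first, with "p" (0 to 1); they miss things now and then, are a little off and sometimes report something else, mostly with a low value. They report only what shows in the picture. A call takes as long as a camera call.
- regions_of(camera, thing): "mask" (400x640 bool, what is visible of it) and "bbox" ([left, top, right, bottom] in pixels, round what is visible of it).
The state is a dict: "clock": time; "joints": joint angles; "qvel": joint speeds; "joint_torque": joint torques, N m; "tool_pos": TCP position; "eef_rot": TCP orientation; "wrist_force": force on the tool from outside, world axes, zero at the start; "wrist_torque": the same for the moment, N m; "gripper_width": finger opening in mm; "gripper_force": force on a finger pad.
Only numpy, scipy, OpenCV 4.12 (cv2) and the standard library are available. Lean on these libraries where they do the work, as an engineer would, in place of code of your own. Each camera call takes 0.05 s, during which the arm holds its last target. There are 200 camera calls.

## Working session

There is one attempt and no reset: what is moved stays moved. The work goes in short steps, Python scripts to look and compute and a shell command to move; the robot and the scene stay as the last step left them, time stands still between calls to the robot, and variables do not carry over. Pictures are saved under pics/ and viewed, at most 10 in all, crops included, and the job is handed in when it is done.

```bash
mkdir -p pics; cat > h.py <<'E'
import numpy as np, cv2
from bench import *
def pts(cam,depth,mask,info=None):
    i=info or camera_info(cam);K=np.array(i["camera_matrix"]);R=np.array(i["rotation"]);t=np.array(i["xyz"])
    v,u=np.nonzero(mask&(depth>0));d=depth[v,u]
    x=(u-K[0,2])/K[0,0]*d;y=(v-K[1,2])/K[1,1]*d
    return np.c_[x,-y,-d]@R.T+t
E
python3 - <<'E'
from h import *
for c in ["top","side"]:
    p,d=read_camera(c);cv2.imwrite(f"pics/{c}0.png",p[:,:,::-1]);np.save(f"{c}d.npy",d)
    print(c,{k:np.round(v,2).tolist() for k,v in camera_info(c).items() if k!='name'})
    for n in ["blue_bin","stand","yellow_bin","bin_lip"]:
        for r in regions_of(c,n)[:2]:
            P=pts(c,d,r["mask"]);print(n,round(r["p"],2),r["bbox"],len(P),np.round(np.percentile(P,[2,50,98],axis=0)).tolist() if len(P) else 0)
s=read_state();print(s["wrist_force"],np.round(s["eef_rot"],3),s["gripper_width"],s["clock"])
E
```

```text
top {'camera_matrix': [[379.08, 0.0, 322.04], [0.0, 379.08, 199.63], [0.0, 0.0, 1.0]], 'xyz': [358.04, 102.21, 1147.46], 'rotation': [[-0.01, 0.99, -0.16], [-1.0, -0.01, 0.01], [0.01, 0.16, 0.99]]}
blue_bin 0.8 [417.8, 189.2, 449.9, 235.4] 1050 [[436.0, -266.0, -1.0], [501.0, -240.0, 16.0], [565.0, -201.0, 56.0]]
stand 0.98 [217.0, 143.0, 311.9, 208.8] 3934 [[540.0, 133.0, 1.0], [613.0, 246.0, 10.0], [668.0, 362.0, 242.0]]
stand 0.49 [373.4, 149.1, 394.1, 176.0] 436 [[625.0, -133.0, 4.0], [659.0, -100.0, 15.0], [694.0, -68.0, 20.0]]
yellow_bin 0.67 [352.7, 186.4, 382.1, 231.5] 697 [[451.0, -79.0, -0.0], [524.0, -47.0, 12.0], [577.0, -6.0, 56.0]]
bin_lip 0.94 [417.3, 187.9, 447.3, 233.6] 1028 [[437.0, -265.0, -1.0], [502.0, -239.0, 15.0], [565.0, -202.0, 56.0]]
side {'camera_matrix': [[381.38, 0.0, 318.7], [0.0, 381.38, 198.89], [0.0, 0.0, 1.0]], 'xyz': [406.54, -715.39, 542.55], 'rotation': [[0.99, 0.11, -0.13], [-0.16, 0.5, -0.85], [-0.03, 0.86, 0.51]]}
blue_bin 0.61 [293.2, 281.0, 374.3, 339.4] 2986 [[436.0, -267.0, 2.0], [499.0, -244.0, 30.0], [564.0, -202.0, 54.0]]
stand 0.89 [306.1, 98.1, 371.8, 211.6] 3486 [[547.0, 132.0, 5.0], [625.0, 211.0, 37.0], [665.0, 353.0, 233.0]]
stand 0.32 [380.4, 243.5, 407.4, 267.9] 685 [[624.0, -138.0, 2.0], [657.0, -111.0, 15.0], [691.0, -70.0, 18.0]]
yellow_bin 0.95 [294.7, 220.5, 356.9, 266.9] 1942 [[451.0, -82.0, 3.0], [513.0, -60.0, 30.0], [577.0, -6.0, 54.0]]
yellow_bin 0.42 [267.6, 151.8, 291.9, 169.7] 273 [[426.0, 414.0, -0.0], [457.0, 431.0, 20.0], [490.0, 482.0, 27.0]]
bin_lip 0.89 [297.2, 279.0, 373.5, 336.2] 3090 [[436.0, -267.0, 1.0], [499.0, -244.0, 30.0], [565.0, -202.0, 54.0]]
bin_lip 0.3 [292.4, 223.1, 355.2, 268.5] 2074 [[449.0, -82.0, 0.0], [512.0, -59.0, 30.0], [579.0, -4.0, 54.0]]
[ 0.77087569 -0.37725036  0.99939548] [[ 0.944  0.329 -0.   ]
 [ 0.329 -0.944  0.   ]
 [-0.    -0.    -1.   ]] 93.01525657198945 0.5
```

View pics/top0.png

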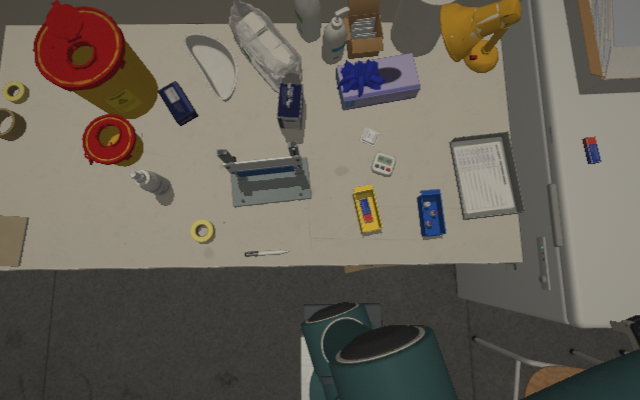

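View pics/side0.png

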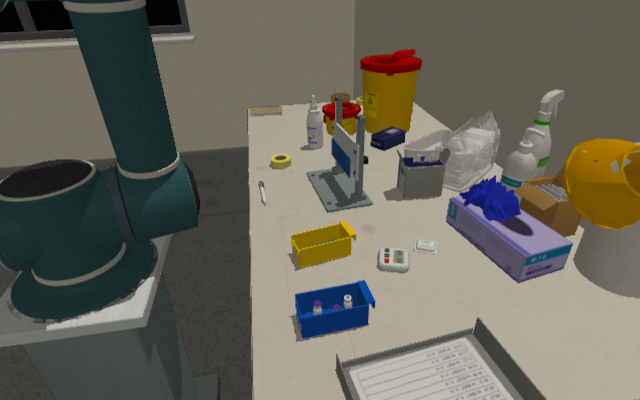

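The top view shows the blue bin at about (432,213), with its flange at the upper end. The stand is at about (270,180) with the blue tongue at (268,170), turned slightly. The side view agrees: blue bin at (335,308), stand at (340,160). Next I fit both poses.

```bash
python3 - <<'E'
from h import *
def rect(P):
    (c,s,a)=cv2.minAreaRect(P[:,:2].astype(np.float32)); return np.round(c,1),np.round(s,1),round(a,2)
for c in ["top","side"]:
    p,d=read_camera(c);hsv=cv2.cvtColor(p,cv2.COLOR_RGB2HSV)
    blue=(hsv[...,0]>100)&(hsv[...,0]<125)&(hsv[...,1]>120)
    r=regions_of(c,"blue_bin")[0]["mask"]; r=cv2.dilate(r.astype(np.uint8),np.ones((9,9)))>0
    P=pts(c,d,r&blue); 
    for lo,hi in [(46,60),(40,60)]:
        Q=P[(P[:,2]>lo)&(P[:,2]<hi)];print(c,"bin",len(Q),rect(Q),np.median(Q[:,2]))
    m=regions_of(c,"stand")[0]["mask"];m=cv2.dilate(m.astype(np.uint8),np.ones((3,3)))>0
    P=pts(c,d,m)
    Q=P[(P[:,2]>5)&(P[:,2]<13)];print("base",len(Q),rect(Q),np.median(Q[:,2]))
    T=pts(c,d,m&blue);
    print("tongue",len(T),np.round(np.percentile(T,[0,2,50,98,100],axis=0)).tolist())
    xy=T[(T[:,2]>70)];
    if len(xy)>20:
        l=cv2.fitLine(xy[:,:2].astype(np.float32),cv2.DIST_HUBER,0,.01,.01).ravel();print("line",l,np.degrees(np.arctan2(l[1],l[0])))
        s=(xy[:,:2]-l[2:])@l[:2];print("extent",s.min(),s.max(), "mid",l[2:]+l[:2]*(s.min()+s.max())/2,"resid",np.std((xy[:,:2]-l[2:])@[-l[1],l[0]]))
    U=P[P[:,2]>100];print("tall",rect(U),U[:,2].max())
    cv2.imwrite(f"pics/{c}crop.png",cv2.resize(p[{'top':slice(130,220),'side':slice(90,215)}[c],{'top':slice(200,330),'side':slice(290,400)}[c],::-1],None,fx=4,fy=4,interpolation=2))
E
```

```text
top bin 149 (array([ 502.8, -231.7]), array([129.,  59.]), 4.13) 51.944584659059274
top bin 215 (array([ 501.6, -232.4]), array([131.3,  59.6]), 3.79) 50.06636245765776
base 2071 (array([627. , 248.3]), array([172.2, 243.3]), 5.31) 8.17478089943279
tongue 261 [[607.0, 173.0, 77.0], [607.0, 176.0, 80.0], [615.0, 250.0, 107.0], [623.0, 325.0, 129.0], [623.0, 327.0, 132.0]]
line [ 1.0034745e-01 -9.9495244e-01  6.1598468e+02  2.3943314e+02] -84.240814
extent -88.26163458974749 66.65782253138157 mid [614.90073643 250.18051875] resid 0.4931133675429114
tall (array([637.3, 250.9]), array([ 47.4, 208.5]), 5.79) 247.9626781175424
side bin 492 (array([ 502.1, -234.6]), array([130.7,  61. ]), 3.91) 49.88881401370193
side bin 853 (array([ 502. , -234.4]), array([131.,  61.]), 4.08) 47.24409969187275
base 1528 (array([635.1, 407.5]), array([587.8, 181.1]), 80.61) 8.026793707362117
tongue 305 [[609.0, 168.0, 75.0], [609.0, 170.0, 77.0], [617.0, 232.0, 104.0], [625.0, 309.0, 127.0], [626.0, 314.0, 129.0]]
line [ 1.01298645e-01 -9.94856060e-01  6.16797607e+02  2.34751831e+02] -84.186035
extent -79.04164065581023 67.44188343751289 mid [616.21008758 240.52187543] resid 0.7163565993193696
tall (array([645.4, 422.9]), array([557.3,  69.8]), 87.66) 243.64414552371437
```

View pics/sidecrop.png

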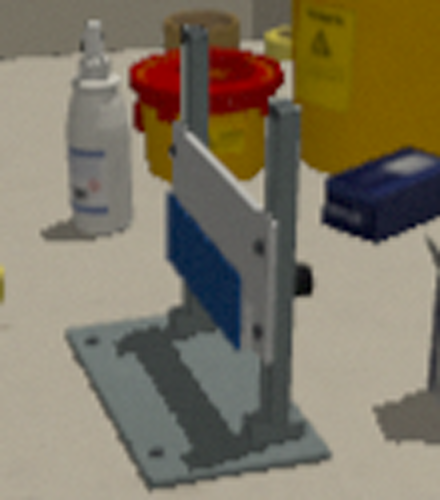

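The crop shows the tongue's free upper edge facing -x with the panel behind it. Its edge height is about 130. Next I check how close the tray is to the fingers and start the approach.

```bash
python3 -m crank '{"linear":[[0.7,-0.52,0],[0.7,-0.52,0],[0.7,-0.52,0],[0.7,-0.52,0],[0.7,-0.52,0],[0.7,-0.52,0],[0.7,-0.52,0],[0.7,-0.52,0]],"turn":[[0,0,0],[0,0,0],[0,0,0],[0,0,0],[0,0,0],[0,0,0],[0,0,0],[0,0,0]],"fingers":[1,1,1,1,1,1,1,1]}'
python3 - <<'E'
from h import *
d=np.load("topd.npy");m=np.zeros(d.shape,bool);m[130:230,446:530]=1
P=pts("top",d,m);Q=P[(P[:,1]>-330)&(P[:,0]>440)&(P[:,0]<560)]
for y in range(-330,-255,5):
    q=Q[(Q[:,1]>=y)&(Q[:,1]<y+5)]
    if len(q): print(y,len(q),np.round(np.percentile(q[:,2],[5,50,95])))
E
```

```text
clock: 1.47
tool_pos: [379.7, -404.9, 190.8]
eef_rot: [[0.944, 0.329, 0.0], [0.329, -0.944, -0.0], [0.0, 0.0, -1.0]]
wrist_force: [0.8, -0.4, 0.9]
gripper_width: 92.8
gripper_force: 0.0
-330 60 [-3.  0.  5.]
-325 55 [-3. -0.  4.]
-320 57 [-3. -0.  3.]
-315 59 [-3.  0.  4.]
-310 56 [-4.  0.  3.]
-305 57 [-3. -0.  5.]
-300 55 [-3.  0.  3.]
-295 57 [-2.  0.  4.]
-290 35 [-4.  1.  4.]
-285 2 [1. 1. 1.]
```

```bash
python3 -m crank '{"linear":[[0.83,-0.62,0],[0.83,-0.62,0],[0.83,-0.62,0],[0.83,-0.62,0],[0.83,-0.62,0],[0,0,0.3],[0,0,0.3],[0,0,0.3]],"turn":[[0,0,0],[0,0,0],[0,0,0],[0,0,0],[0,0,0],[0,0,0.95],[0,0,0.95],[0,0,0.95]],"fingers":[1,1,1,1,1,1,1,1]}'
python3 -m crank '{"linear":[[0,0,0.3],[0,0,0],[0,0,0]],"turn":[[0,0,0.95],[0,0,0],[0,0,0]],"fingers":[1,1,1]}'
python3 - <<'E'
from h import *
info=camera_info("wrist");p,d=read_camera("wrist");cv2.imwrite("pics/w1.png",p[:,:,::-1])
hsv=cv2.cvtColor(p,cv2.COLOR_RGB2HSV);blue=(hsv[...,0]>100)&(hsv[...,0]<125)&(hsv[...,1]>120)
P=pts("wrist",d,blue,info);Q=P[(P[:,2]>44)&(P[:,2]<60)]
print(len(Q),cv2.minAreaRect(Q[:,:2].astype(np.float32)),np.percentile(Q[:,2],[5,50,95]))
for n in ["vial_a"]:
    for r in regions_of("wrist",n): print(n,r["p"],np.round(np.median(pts("wrist",d,r["mask"],info),axis=0)))
E
```

```text
clock: 2.13
tool_pos: [495.5, -233.7, 154.3]
eef_rot: [[0.991, 0.135, 0.0], [0.135, -0.991, -0.0], [0.0, 0.0, -1.0]]
wrist_force: [0.8, 0.6, -0.2]
gripper_width: 92.8
gripper_force: 0.0
clock: 2.38
tool_pos: [494.8, -234.5, 142.6]
eef_rot: [[0.997, 0.072, -0.001], [0.072, -0.997, 0.0], [-0.001, -0.0, -1.0]]
wrist_force: [0.1, -0.3, 0.7]
gripper_width: 93.0
gripper_force: 0.0
2095 ((503.8123474121094, -232.02537536621094), (129.16793823242188, 59.115509033203125), 4.513540267944336) [47.49835404 52.48892486 54.07787649]
vial_a 0.91 [ 476. -226.   38.]
vial_a 0.82 [ 531. -222.   36.]
vial_a 0.62 [ 507. -242.   38.]
```

View pics/w1.png

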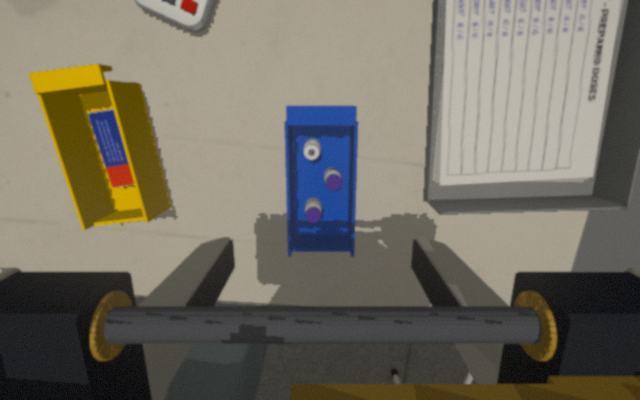

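The wrist view shows the bin straight ahead at (321,180), aligned with the tool, with three vials in it. I lower and grip.

```bash
python3 -m crank '{"linear":[[0.13,-0.05,0.5],[0,0,0.8],[0,0,0.8],[0,0,0.7],[0,0,0.4],[0,0,0],[0,0,0],[0,0,0]],"turn":[[0,0,0],[0,0,0],[0,0,0],[0,0,0],[0,0,0],[0,0,0],[0,0,0],[0,0,0]],"fingers":[1,1,1,1,1,1,0.5,0.5]}' 40
python3 -m crank '{"linear":[[0,0,0],[0,0,0],[0,0,0],[0,0,0],[0,0,0],[0,0,0],[0,0,0],[0,0,0]],"turn":[[0,0,0],[0,0,0],[0,0,0],[0,0,0],[0,0,0],[0,0,0],[0,0,0],[0,0,0]],"fingers":[0.5,0.5,0.5,0.5,0.5,0.5,0.5,0.5]}' 40
```

```text
clock: 3.15
tool_pos: [500.9, -232.8, 16.7]
eef_rot: [[0.997, 0.071, 0.002], [0.071, -0.997, -0.001], [0.002, 0.001, -1.0]]
wrist_force: [-0.2, 0.0, 1.1]
gripper_width: 83.9
gripper_force: 0.0
clock: 3.82
tool_pos: [500.3, -232.4, 15.4]
eef_rot: [[0.998, 0.07, 0.001], [0.07, -0.998, -0.0], [0.001, 0.001, -1.0]]
wrist_force: [-1.7, -0.5, 7.3]
gripper_width: 59.3
gripper_force: 40.0
```

```bash
python3 -m crank '{"linear":[[0,0,-0.1],[0,0,-0.3],[0,0,-0.5],[0,0,-0.7],[0,0,-0.7],[0,0,-0.5],[0,0,-0.2],[0,0,0]],"turn":[[0,0,0],[0,0,0],[0,0,0],[0,0,0],[0,0,0],[0,0,0],[0,0,-0.44],[0,0,0]],"fingers":[0.4,0.4,0.4,0.4,0.4,0.4,0.4,0.4]}' 40
python3 - <<'E'
from h import *
s=read_state();print(s["tool_pos"],s["eef_rot"][:,0] if hasattr(s["eef_rot"],'shape') else s["eef_rot"],s["wrist_torque"])
R=np.array(s["eef_rot"]);T=np.array(s["tool_pos"])
info=camera_info("wrist");p,d=read_camera("wrist")
hsv=cv2.cvtColor(p,cv2.COLOR_RGB2HSV);blue=(hsv[...,0]>100)&(hsv[...,0]<125)&(hsv[...,1]>120)
P=(pts("wrist",d,blue,info)-T)@R   # in tool frame
print(np.round(np.percentile(P,[1,5,50,95,99],axis=0),1).tolist())
Q=P[P[:,2]<-30];print(len(Q),cv2.minAreaRect(Q[:,:2].astype(np.float32)))
F=P[P[:,0]>60];A=np.c_[F[:,:2],np.ones(len(F))];print(len(F),np.median(F,axis=0))
W=P[(abs(P[:,1])>24)&(P[:,2]<-20)&(P[:,0]<58)];print(len(W));
for lo in range(-60,80,20):
    q=W[(W[:,0]>=lo)&(W[:,0]<lo+20)]
    if len(q):print(lo,len(q),np.percentile(q[:,2],[5,20,50]))
cv2.imwrite("pics/w2.png",p[:,:,::-1])
E
```

```text
clock: 4.48
tool_pos: [500.8, -232.6, 138.0]
eef_rot: [[0.995, 0.103, 0.003], [0.103, -0.995, -0.002], [0.003, 0.002, -1.0]]
wrist_force: [0.8, -1.0, -1.8]
gripper_width: 59.4
gripper_force: 40.0
[ 500.78427828 -232.63612059  137.96228794] [0.99472227 0.10255377 0.00321264] [ 0.0005319  -0.02210151 -0.0054175 ]
[[-61.9, -198.9, -38.7], [-52.6, -183.4, -38.0], [19.4, 0.1, 12.1], [65.0, 26.9, 118.5], [67.9, 28.8, 120.2]]
6479 ((2.6152420043945312, -10.743144989013672), (81.97004699707031, 131.5650634765625), 89.98988342285156)
2642 [ 64.10709234  -2.25587526 -37.43637699]
3249
-60 204 [-34.32997998 -33.92094548 -33.35413506]
-40 233 [-34.26126459 -33.55850537 -30.22943745]
-20 631 [-34.29567087 -33.77401352 -32.79258582]
0 721 [-34.56749807 -33.75756708 -32.81962789]
20 703 [-34.23697078 -33.7192783  -32.83931366]
40 654 [-38.0018903  -37.09790026 -33.51335211]
```

View pics/w2.png

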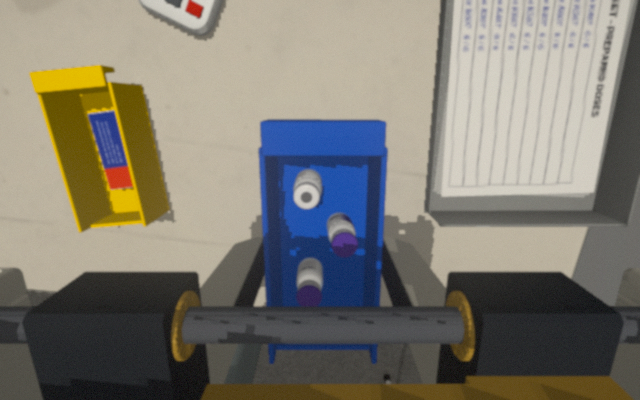

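The wrist view shows the bin held level, with its rim 34 behind the TCP and all three vials standing. Now the transit.

```bash
python3 -m crank '{"linear":[[0.02,-0.1,0],[0.04,-0.25,0],[0.06,-0.4,0],[0.09,-0.55,0],[0.1,-0.6,0],[0.1,-0.6,0],[0.1,-0.6,0],[0.1,-0.6,0]],"turn":[[0,0,0],[0,0,0],[0,0,0],[0,0,0],[0,0,0],[0,0,0],[0,0,0],[0,0,0]],"fingers":[0.4,0.4,0.4,0.4,0.4,0.4,0.4,0.4]}' 40
python3 -m crank '{"linear":[[0.1,-0.6,0],[0.1,-0.6,0],[0.1,-0.6,0],[0.1,-0.6,0],[0.1,-0.6,0],[0.1,-0.6,0],[0.1,-0.6,0],[0.1,-0.6,0]],"turn":[[0,0,0],[0,0,0],[0,0,0],[0,0,0],[0,0,0],[0,0,0],[0,0,0],[0,0,0]],"fingers":[0.4,0.4,0.4,0.4,0.4,0.4,0.4,0.4]}' 40
python3 -m crank '{"linear":[[0.08,-0.6,0],[0.08,-0.6,0],[0.08,-0.55,0],[0.06,-0.5,0],[0.05,-0.4,0],[0.04,-0.3,0],[0.03,-0.2,0],[0,-0.04,0]],"turn":[[0,0,0],[0,0,0],[0,0,0],[0,0,0],[0,0,0],[0,0,0],[0,0,0],[0,0,0]],"fingers":[0.4,0.4,0.4,0.4,0.4,0.4,0.4,0.4]}' 40
python3 - <<'E'
from h import *
s=read_state();print(s["clock"],s["wrist_force"])
R=np.array(s["eef_rot"]);T=np.array(s["tool_pos"]);print(np.round(T,1),np.round(R,4).tolist(),s["gripper_width"])
info=camera_info("wrist");p,d=read_camera("wrist");cv2.imwrite("pics/w3.png",p[:,:,::-1])
hsv=cv2.cvtColor(p,cv2.COLOR_RGB2HSV);blue=(hsv[...,0]>100)&(hsv[...,0]<125)&(hsv[...,1]>120)
np.savez("w3.npz",p=p,d=d,R=R,T=T)
Pw=pts("wrist",d,d>0,info);P=(Pw-T)@R
c,sn=np.cos(np.radians(5.78)),np.sin(np.radians(5.78))
S=np.c_[Pw[:,0]*c+Pw[:,1]*sn,-Pw[:,0]*sn+Pw[:,1]*c,Pw[:,2]]
m=(S[:,0]>625)&(S[:,0]<665)&(abs(S[:,1]-186)<70)
for lo in range(100,185,5):
    q=S[m&(S[:,2]>=lo)&(S[:,2]<lo+5)]
    if len(q):print(lo,len(q),np.round(np.percentile(q[:,0],[2,10,50,90,98]),1))
E
```

```text
clock: 5.2
tool_pos: [508.6, -80.6, 133.7]
eef_rot: [[0.995, 0.101, -0.001], [0.101, -0.995, 0.0], [-0.001, -0.001, -1.0]]
wrist_force: [0.8, -0.1, -2.9]
gripper_width: 59.5
gripper_force: 40.0
clock: 5.87
tool_pos: [520.8, 113.6, 133.7]
eef_rot: [[0.995, 0.101, -0.001], [0.101, -0.995, -0.0], [-0.001, -0.0, -1.0]]
wrist_force: [-0.5, 0.4, -2.5]
gripper_width: 59.5
gripper_force: 40.0
clock: 6.53
tool_pos: [525.1, 241.5, 134.1]
eef_rot: [[0.995, 0.102, -0.001], [0.102, -0.995, -0.0], [-0.001, 0.0, -1.0]]
wrist_force: [-0.3, 0.4, -2.6]
gripper_width: 59.1
gripper_force: 40.0
6.5333 [-0.28431889  0.39616135 -2.61220191]
[525.1 241.5 134.1] [[0.9948, 0.1019, -0.0009], [0.1019, -0.9948, -0.0002], [-0.0009, 0.0001, -1.0]] 59.12006529148555
100 2465 [638.4 644.9 647.5 649.9 650.5]
105 548 [638.3 638.4 649.8 650.5 650.6]
110 451 [638.3 638.4 650.3 650.5 650.6]
115 427 [638.3 638.4 650.4 650.5 650.6]
120 664 [638.3 638.4 650.3 650.5 650.6]
125 2251 [638.5 638.9 640.6 650.3 650.5]
130 389 [650.2 650.3 650.4 650.5 650.6]
135 433 [650.2 650.3 650.4 650.5 650.6]
140 459 [650.2 650.3 650.4 650.5 650.6]
145 509 [650.2 650.3 650.4 650.5 650.6]
150 552 [650.2 650.3 650.4 650.5 650.6]
155 613 [650.2 650.2 650.4 650.5 650.6]
160 664 [650.1 650.2 650.4 650.5 650.6]
165 832 [650.2 650.3 650.4 650.8 656.4]
170 5378 [650.3 650.8 653.1 655.5 656.1]
```

View pics/w3.png

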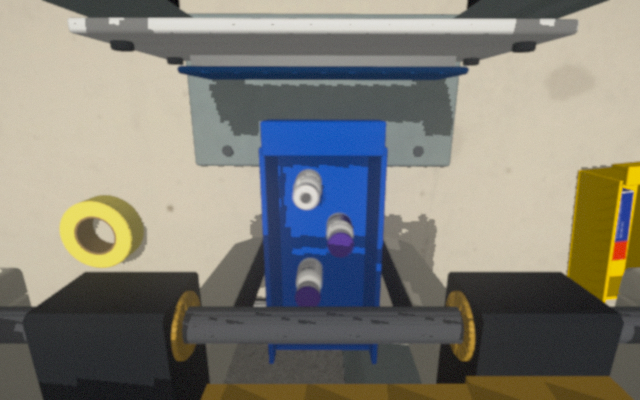

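The wrist view shows the tongue's edge at row 72 (columns 180–465), with the panel behind it and the bin's flange below at (323,137). Bin and tongue are both in this picture, so I measure one against the other.

```bash
python3 - <<'E'
from h import *
z=np.load("w3.npz");p,d,R,T=z["p"],z["d"],z["R"],z["T"];info=camera_info("wrist")
P=(pts("wrist",d,d>0,info)-T)@R   # tool frame, x fwd, y right, z down
h=T[2]-P[:,2]
m=(h>135)&(h<165)&(P[:,0]>100)&(P[:,0]<140)&(abs(P[:,1])<90)
f=np.polyfit(P[m,1],P[m,0],1);print("panel",m.sum(),f,"yaw rel deg",np.degrees(np.arctan(f[0])),np.std(P[m,0]-np.polyval(f,P[m,1])))
r=P[:,0]-np.polyval(f,P[:,1])
t=(r>-16)&(r<-6)&(h>110)&(h<140)&(abs(P[:,1])<130)
print("tongue edge h",np.percentile(h[t],[50,90,98]),"y",P[t,1].min(),P[t,1].max())
a=(r>-2)&(r<8)&(h>160)&(h<185);print("panel top",np.percentile(h[a],[50,90,98]),"y",P[a,1].min(),P[a,1].max())
b=(P[:,2]<-30)&(P[:,0]>40)&(P[:,0]<85)&(abs(P[:,1])<40)
print("flange y",P[b,1].min(),P[b,1].max(),"z",np.median(P[b,2]))
for y0 in (-20,-10,0,10,20):
    q=P[b&(abs(P[:,1]-y0)<4)];print(y0,np.round(np.percentile(q[:,0],[97,99.5,100]),1))
E
```

```text
panel 5233 [7.96970220e-04 1.06328628e+02] yaw rel deg 0.04566302032893707 5.677682425290296
tongue edge h [126.3916313  127.55554148 128.12463572] y -79.07399156430357 79.7132057182936
panel top [172.03890887 176.40782285 183.08104839] y -104.78038394787163 105.72782174357793
flange y -29.786319546916918 30.304318758076732 z -37.540440750242674
-20 [68.4 68.5 68.6]
-10 [68.4 68.5 68.5]
0 [68.3 68.5 68.5]
10 [68.3 68.5 68.5]
20 [68.3 68.5 68.5]
```

```bash
python3 -m crank '{"linear":[[0.1,0,0],[0.25,0,0],[0.25,0,0],[0.15,0,0],[0.08,0,0],[0,0,0],[0,0,0]],"turn":[[0,0,0],[0,0,0],[0,0,0],[0,0,0],[0,0,0],[0,0,0],[0,0,0]],"fingers":[0.4,0.4,0.4,0.4,0.4,0.4,0.4]}' 40
python3 - <<'E'
from h import *
s=read_state();R=np.array(s["eef_rot"]);T=np.array(s["tool_pos"]);print(np.round(T,1),np.round(R,4).tolist(),s["wrist_force"])
info=camera_info("wrist");p,d=read_camera("wrist");cv2.imwrite("pics/w4.png",p[:,:,::-1])
P=(pts("wrist",d,d>0,info)-T)@R;h=T[2]-P[:,2]
m=(h>140)&(h<165)&(P[:,0]>64)&(P[:,0]<78)&(abs(P[:,1])<95)&(abs(P[:,1])>35)
f=np.polyfit(P[m,1],P[m,0],1);print("panel",m.sum(),f,"std",np.std(P[m,0]-np.polyval(f,P[m,1])))
b=(P[:,2]<-36)&(P[:,2]>-41)&(P[:,0]>60)&(abs(P[:,1])<28)
for y0 in (-20,-10,0,10,20):
    q=P[b&(abs(P[:,1]-y0)<4)];print(y0,np.round(np.percentile(q[:,0],[50,97,99.5,100]),1))
E
```

```text
clock: 7.17
tool_pos: [558.7, 243.5, 134.4]
eef_rot: [[0.995, 0.101, -0.0], [0.101, -0.995, -0.0], [-0.0, 0.0, -1.0]]
wrist_force: [-0.5, 1.2, -2.5]
gripper_width: 59.2
gripper_force: 40.0
[558.7 243.5 134.4] [[0.9949, 0.1007, -0.0005], [0.1007, -0.9949, -0.0002], [-0.0005, 0.0001, -1.0]] [-0.49962565  1.15396106 -2.46985466]
panel 397 [4.44675889e-03 7.11191335e+01] std 4.667394821904678
-20 [67.4 75.5 75.5 76. ]
-10 [67.1 75.5 75.6 75.6]
0 [67.3 75.2 75.6 75.6]
10 [67.2 75.2 75.6 75.6]
20 [67.1 75.6 75.6 75.6]
```

View pics/w4.png

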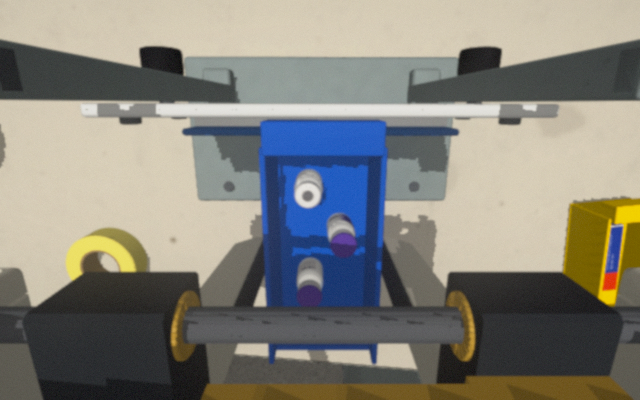

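The view shows the flange behind the tongue line (row 131) and in front of the panel (row 108). It is centred, with 1.5 mm to the panel. I lower it in stages.

```bash
python3 -m crank '{"linear":[[-0.012,0,0.1],[0,0,0.15],[0,0,0.15],[0,0,0.1],[0,0,0.05],[0,0,0]],"turn":[[0,0,0],[0,0,0],[0,0,0],[0,0,0],[0,0,0],[0,0,0]],"fingers":[0.4,0.4,0.4,0.4,0.4,0.4]}' 40
python3 -m crank '{"linear":[[0,0,0.04],[0,0,0.04],[0,0,0.04],[0,0,0.04],[0,0,0]],"turn":[[0,0,0],[0,0,0],[0,0,0],[0,0,0],[0,0,0]],"fingers":[0.4,0.4,0.4,0.4,0.4]}' 40
```

```text
clock: 7.72
tool_pos: [557.8, 243.6, 111.9]
eef_rot: [[0.995, 0.101, -0.001], [0.101, -0.995, -0.0], [-0.001, 0.0, -1.0]]
wrist_force: [-0.2, 0.2, -2.1]
gripper_width: 59.0
gripper_force: 40.0
clock: 8.13
tool_pos: [558.0, 243.6, 105.9]
eef_rot: [[0.995, 0.101, -0.0], [0.101, -0.995, -0.0], [-0.0, 0.0, -1.0]]
wrist_force: [-0.0, -0.5, -2.5]
gripper_width: 59.6
gripper_force: 40.0
```

```bash
python3 -m crank '{"linear":[[0,0,0.05],[0,0,0.05],[0,0,0.05],[0,0,0.05],[0,0,0]],"turn":[[0,0,0],[0,0,0],[0,0,0],[0,0,0],[0,0,0]],"fingers":[0.4,0.4,0.4,0.4,0.4]}' 40
python3 -m crank '{"linear":[[0,0,0.02],[0,0,0.02],[0,0,0]],"turn":[[0,0,0],[0,0,0],[0,0,0]],"fingers":[0.4,0.4,0.4]}' 40
```

```text
clock: 8.55
tool_pos: [557.9, 243.6, 97.6]
eef_rot: [[0.995, 0.101, -0.001], [0.101, -0.995, -0.0], [-0.001, 0.0, -1.0]]
wrist_force: [0.1, -0.6, -2.1]
gripper_width: 59.4
gripper_force: 40.0
clock: 8.8
tool_pos: [558.1, 243.6, 96.5]
eef_rot: [[0.995, 0.101, -0.0], [0.101, -0.995, -0.0], [-0.0, 0.0, -1.0]]
wrist_force: [0.2, -0.2, -2.1]
gripper_width: 59.1
gripper_force: 40.0
```

Nothing has touched yet, so I keep feeling down in small steps.

```bash
python3 -m crank '{"linear":[[0,0,0.02],[0,0,0.01],[0,0,0]],"turn":[[0,0,0],[0,0,0],[0,0,0]],"fingers":[0.4,0.4,0.4]}' 40
python3 -m crank '{"linear":[[0,0,0.015],[0,0,0.01],[0,0,0]],"turn":[[0,0,0],[0,0,0],[0,0,0]],"fingers":[0.4,0.4,0.4]}' 40
```

```text
clock: 9.05
tool_pos: [558.1, 243.6, 95.4]
eef_rot: [[0.995, 0.101, -0.0], [0.101, -0.995, -0.0], [-0.0, 0.0, -1.0]]
wrist_force: [-0.5, 0.0, -2.5]
gripper_width: 59.6
gripper_force: 40.0
clock: 9.3
tool_pos: [558.1, 243.7, 94.3]
eef_rot: [[0.995, 0.101, -0.0], [0.101, -0.995, -0.0], [-0.0, 0.0, -1.0]]
wrist_force: [-0.0, -0.3, -2.2]
gripper_width: 59.7
gripper_force: 40.0
```

```bash
python3 -m crank '{"linear":[[0,0,0.015],[0,0,0.01],[0,0,0]],"turn":[[0,0,0],[0,0,0],[0,0,0]],"fingers":[0.4,0.4,0.4]}' 40
python3 -m crank '{"linear":[[0,0,0.012],[0,0,0],[0,0,0]],"turn":[[0,0,0],[0,0,0],[0,0,0]],"fingers":[0.4,0.4,0.4]}' 40
```

```text
clock: 9.55
tool_pos: [558.1, 243.7, 93.4]
eef_rot: [[0.995, 0.101, -0.0], [0.101, -0.995, 0.0], [-0.0, -0.0, -1.0]]
wrist_force: [0.5, 0.8, -1.4]
gripper_width: 59.1
gripper_force: 40.0
clock: 9.8
tool_pos: [558.1, 243.7, 93.0]
eef_rot: [[0.995, 0.101, 0.0], [0.101, -0.995, 0.0], [0.0, -0.0, -1.0]]
wrist_force: [0.1, 0.1, -1.1]
gripper_width: 59.4
gripper_force: 40.0
```

Contact has begun: the force went from -2.3 to -1.1 N. I continue until the rail carries the weight.

```bash
python3 -m crank '{"linear":[[0,0,0.012],[0,0,0],[0,0,0]],"turn":[[0,0,0],[0,0,0],[0,0,0]],"fingers":[0.4,0.4,0.4]}' 40
python3 -m crank '{"linear":[[0,0,0.01],[0,0,0],[0,0,0]],"turn":[[0,0,0],[0,0,0],[0,0,0]],"fingers":[0.4,0.4,0.4]}' 40
```

```text
clock: 10.05
tool_pos: [558.2, 243.7, 92.6]
eef_rot: [[0.995, 0.101, 0.0], [0.101, -0.995, 0.0], [0.0, -0.0, -1.0]]
wrist_force: [0.2, -0.5, -1.3]
gripper_width: 59.3
gripper_force: 40.0
clock: 10.3
tool_pos: [558.2, 243.7, 92.2]
eef_rot: [[0.995, 0.101, 0.0], [0.101, -0.995, 0.0], [0.0, -0.0, -1.0]]
wrist_force: [0.3, 0.6, -0.5]
gripper_width: 59.6
gripper_force: 40.0
```

```bash
python3 -m crank '{"linear":[[0,0,0.015],[0,0,0],[0,0,0]],"turn":[[0,0,0],[0,0,0],[0,0,0]],"fingers":[0.4,0.4,0.4]}' 40
python3 -m crank '{"linear":[[0,0,0.015],[0,0,0],[0,0,0]],"turn":[[0,0,0],[0,0,0],[0,0,0]],"fingers":[0.4,0.4,0.4]}' 40
python3 - <<'E'
from h import *
s=read_state();R=np.array(s["eef_rot"]);T=np.array(s["tool_pos"]);print(s["wrist_torque"])
info=camera_info("wrist");p,d=read_camera("wrist");cv2.imwrite("pics/w5.png",p[:,:,::-1])
P=(pts("wrist",d,d>0,info)-T)@R
W=P[(abs(P[:,1])>25)&(abs(P[:,1])<31)&(P[:,2]<-20)&(P[:,2]>-45)]
for lo in range(-60,80,20):
    q=W[(W[:,0]>=lo)&(W[:,0]<lo+20)]
    if len(q):print(lo,len(q),np.round(np.percentile(q[:,2],[5,20,50]),1))
b=(P[:,0]>63)&(P[:,0]<67)&(abs(P[:,1])<25);print("flange z",np.median(P[b,2]))
E
```

```text
clock: 10.55
tool_pos: [558.2, 243.7, 91.6]
eef_rot: [[0.995, 0.101, 0.0], [0.101, -0.995, 0.0], [0.0, -0.0, -1.0]]
wrist_force: [0.9, -0.5, 0.7]
gripper_width: 59.1
gripper_force: 40.0
clock: 10.8
tool_pos: [558.3, 243.7, 91.0]
eef_rot: [[0.995, 0.101, 0.0], [0.101, -0.995, 0.0], [0.0, -0.0, -1.0]]
wrist_force: [1.0, 0.2, 0.8]
gripper_width: 59.4
gripper_force: 40.0
[ 0.01265513 -0.39947127  0.04061593]
-60 163 [-32.4 -32.  -31.5]
-40 264 [-33.3 -32.8 -31.4]
-20 760 [-41.3 -34.  -32.8]
0 948 [-42.8 -35.1 -33.5]
20 832 [-35.4 -34.7 -33.8]
40 827 [-40.  -38.7 -35.1]
60 320 [-40.7 -40.1 -39.4]
flange z -39.86226761004472
```

View pics/w5.png

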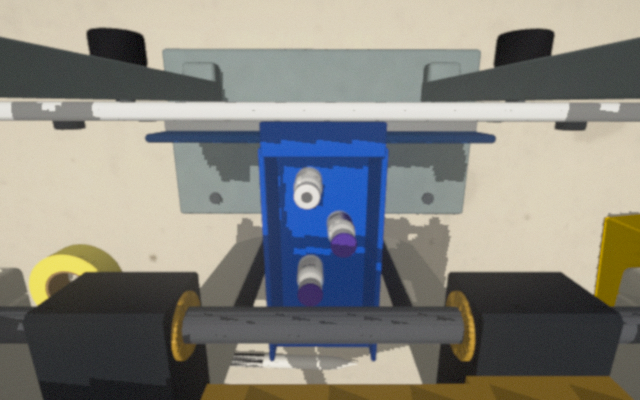

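The view shows the flange seated over the tongue (row 137) with all vials standing. The bin leans about 2° nose down, and the rail carries the full weight of about 2.4 N. I ease the grip, then open.

```bash
python3 -m crank '{"linear":[[0,0,0],[0,0,0],[0,0,0],[0,0,0]],"turn":[[0,0,0],[0,0,0],[0,0,0],[0,0,0]],"fingers":[0.6,0.6,0.6,0.6]}' 4
python3 -m crank '{"linear":[[0,0,0],[0,0,0],[0,0,0],[0,0,0],[0,0,0],[0,0,0],[0,0,0],[0,0,0]],"turn":[[0,0,0],[0,0,0],[0,0,0],[0,0,0],[0,0,0],[0,0,0],[0,0,0],[0,0,0]],"fingers":[0.66,0.68,0.72,0.76,0.82,0.9,0.95,0.95]}'
python3 - <<'E'
from h import *
s=read_state();R=np.array(s["eef_rot"]);T=np.array(s["tool_pos"]);print(s["wrist_force"],s["gripper_width"])
info=camera_info("wrist");p,d=read_camera("wrist")
P=(pts("wrist",d,d>0,info)-T)@R
for lo in range(-60,80,20):
    W=P[(abs(P[:,1])>25)&(abs(P[:,1])<31)&(P[:,2]<-15)&(P[:,2]>-45)&(P[:,0]>=lo)&(P[:,0]<lo+20)]
    if len(W):print(lo,np.round(np.percentile(W[:,2],[5,20,50]),1))
b=(P[:,0]>63)&(P[:,0]<67)&(abs(P[:,1])<25);print("flange z",np.median(P[b,2]))
E
```

```text
clock: 11.18
tool_pos: [557.9, 243.6, 90.6]
eef_rot: [[0.995, 0.101, -0.001], [0.101, -0.995, -0.0], [-0.001, 0.0, -1.0]]
wrist_force: [0.4, -0.7, -2.3]
gripper_width: 59.9
gripper_force: 4.0
clock: 11.85
tool_pos: [558.1, 243.6, 90.9]
eef_rot: [[0.995, 0.101, -0.0], [0.101, -0.995, -0.0], [-0.0, 0.0, -1.0]]
wrist_force: [-0.1, -0.7, 0.5]
gripper_width: 87.3
gripper_force: 0.0
[-0.09717484 -0.7277656   0.53018118] 87.26988260384451
-60 [-26.5 -26.1 -25.6]
-40 [-29.  -28.6 -27.3]
-20 [-30.6 -29.9 -28.8]
0 [-32.5 -31.6 -30.4]
20 [-34.1 -33.3 -32. ]
40 [-40.1 -39.2 -34.7]
60 [-41.  -40.3 -39.2]
flange z -39.710419774804976
```

Released: the flange stays on the rail and the bin leans about 5°. I retract straight up and verify.

```bash
python3 -m crank '{"linear":[[0,0,-0.15],[0,0,-0.4],[0,0,-0.6],[0,0,-0.8],[0,0,-0.8],[0,0,-0.6],[0,0,-0.3],[0,0,0]],"turn":[[0,0,0],[0,0,0],[0,0,0],[0,0,0],[0,0,0],[0,0,0],[0,0,0],[0,0,0]],"fingers":[0.95,0.95,0.95,0.95,0.95,0.95,0.95,0.95]}'
python3 -m crank '{"linear":[[-0.3,0,-0.3],[-0.6,0,-0.3],[-0.6,0,-0.3],[-0.3,0,0],[0,0,0],[0,0,0]],"turn":[[0,0,0],[0,0,0],[0,0,0],[0,0,0],[0,0,0],[0,0,0]],"fingers":[0.95,0.95,0.95,0.95,0.95,0.95]}'
python3 - <<'E'
from h import *
info=camera_info("wrist");p,d=read_camera("wrist");cv2.imwrite("pics/w6.png",p[:,:,::-1])
hsv=cv2.cvtColor(p,cv2.COLOR_RGB2HSV);blue=(hsv[...,0]>100)&(hsv[...,0]<125)&(hsv[...,1]>120)
Pw=pts("wrist",d,blue,info);c,s=np.cos(np.radians(5.78)),np.sin(np.radians(5.78))
S=np.c_[Pw[:,0]*c+Pw[:,1]*s-650.4,-Pw[:,0]*s+Pw[:,1]*c-187,Pw[:,2]]
f=S[(S[:,0]>-20)&(S[:,0]<0)&(abs(S[:,1])<25)];print("flange",np.round(np.percentile(f,[2,50,98],axis=0),1).tolist())
w=S[(S[:,0]>-150)&(S[:,0]<-20)&(abs(S[:,1])<40)&(S[:,2]>105)]
print("rims",cv2.minAreaRect(w[:,:2].astype(np.float32)))
for r in regions_of("wrist","vial_a"): print("vial",round(r["p"],2),np.round(r["bbox"]))
E
```

```text
clock: 12.57
tool_pos: [558.9, 243.9, 240.0]
eef_rot: [[0.995, 0.101, 0.004], [0.101, -0.995, 0.002], [0.004, -0.001, -1.0]]
wrist_force: [0.1, 0.2, 0.2]
gripper_width: 88.6
gripper_force: 0.0
clock: 13.07
tool_pos: [486.4, 236.4, 271.6]
eef_rot: [[0.995, 0.101, -0.001], [0.101, -0.995, -0.0], [-0.001, 0.0, -1.0]]
wrist_force: [0.2, -0.3, -0.2]
gripper_width: 88.3
gripper_force: 0.0
flange [[-19.9, -24.0, 77.9], [-15.1, -0.1, 130.2], [-5.5, 24.0, 132.2]]
rims ((-76.94819641113281, -0.5055294036865234), (59.97848892211914, 113.91734313964844), 89.89163208007812)
vial 0.71 [306. 122. 322. 144.]
vial 0.6 [325.  94. 340. 114.]
vial 0.51 [308.  69. 322.  81.]
```

View pics/w6.png

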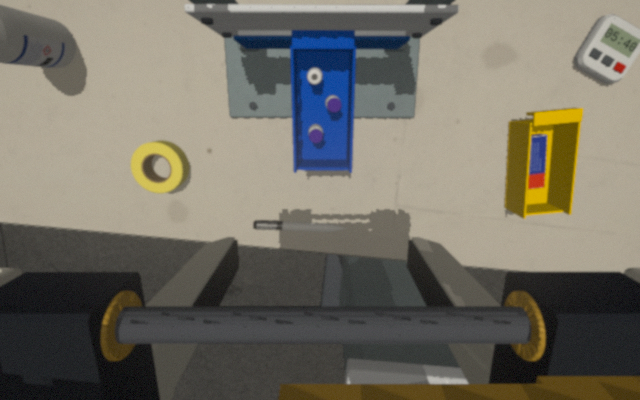

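The view shows the bin hanging mid-rail at (323,100), square to the panel, with three upright vials at (315,76), (333,104) and (316,133). The roll, marker, yellow bin and timer are where they were, and the robot is clear. I hand in the job.

```bash
python3 -c "
from bench import sign_off
print(sign_off())"
```

```text
the job is handed in; nothing more can be done
None
```

The blue bin hangs at the middle of the rail with its lip behind the tongue, leaning about 5° nose down with the three vials upright in it. The job was handed in at about 13 s with the robot clear and the bystanders not touched.

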